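# Set the tilt of a panel rest with a pendulum angle gauge and hold it for clamping

### The arm

A 6-joint arm with a two-finger parallel gripper is mounted at the origin on the work surface. World frame = base frame: x ahead of the robot, y to its left, z up, the work surface at z = 0. Lengths are in m, angles in rad, forces in N, time in s.
With the tool pointing down it reaches from about 0.225 to 0.875 m from the base axis. Payload 3.4 kg.
Tool frame: the origin (TCP) lies between the finger pads; the fingertips stand 22 mm ahead of it and the grasp point (between the pads) lies 3 mm ahead of it (manip.finger_overhang is the distance from the TCP to the fingertips, in m); z points along the fingers, y is the line along which they close (so a half turn about z gives the same grasp; the last joint's range is limited). The gripper opens to 85 mm and grips with 20 to 120 N. Pads are 22 mm wide; open, the fingers measure 114 mm over their backs; the gripper's body (76 mm by 85 mm) begins 54 mm behind the grasp point. The pads swing forward as they close: fully open they stand 13 mm farther back than shut.
Start: joints at [1.134, 0.276, 1.505, -0, 1.361, -0.121], TCP at [0.179, 0.547, 0.253] pointing down, gripper open.
Joint ranges: [-2.89, 2.89], [-0.75, 2.08], [0.22, 2.7], [-1.18, 4.32], [0.11, 2.71], [-2.7, 2.7]. Speed limits (rad/s): [2.57, 2.57, 3.14, 3.14, 3.14, 3.14].

### API

Orientations are given as a unit quaternion [w, x, y, z].
In Python, from rig import get_state, eyes, order, manip gives the robot as it stands.
- The arm moves only by the tool drive_tool, never from a script. Its argument "rows" is a list of rows, each a list of 4 numbers: the shift along the tool's x, y, z in units of 25 mm (1.0 is 25 mm), then the turn about the tool's z in units of 6 degrees (1.0 is 6 degrees). A call has exactly 8 rows; each row is the pose to reach, as a shift and turn from the pose commanded when the call began, along the tool's axes at that moment; what a row does not reach only later rows make up. A row lasts 1/12 s, in which the tool goes at most 41.7 mm and 7.16 degrees, less where a joint would pass 70% of its speed; a pose out of reach is approached as far as the arm can. A call with a gripper value outside its range is refused whole. "grip" is the finger opening in mm, from 0 to 85.4, set as the call begins (left out, the last holds). The fingers move at their own pace and stop on an object; "newtons" is the grip in N (left out, the last holds). Time passes only in rows, so rows that repeat a pose let the fingers close, or fill a call up. It gives the time, the measured TCP pose, the force, the opening and the grip force at its end, in the units of the state.
- get_state(): the state, without advancing time (a new reading comes with each control period).
- eyes.get_image(name): name is "scene" or "top"; returns (picture, depth): 480x640x3 uint8, red, green, blue; 480x640 float32, m along the optical axis (not along the pixel's ray), 0 where there is no reading.
- eyes.camera_info(name): a dict with "fx", "fy", "cx", "cy" (pixels), "R" (3x3) and "t" (3): a world point X has camera coordinates R X + t. Camera axes: x right, y down, z forward; pixel columns grow to the right and rows downward; lengths in m; the calibration is good to about 2 mm. A picture is of the moment at which its call begins. camera_info takes no time and is no camera call.
- order.sign_off(): hands the job in; it is judged then, once.
The state is a dict: "clock": time; "qpos": joint angles; "qd": joint speeds; "effort": joint torques, N m; "position": TCP position; "ee_rot": TCP orientation; "contact_force": force on the tool from outside, world axes, zero at the start; "moment": the same for the moment, N m; "width": finger opening in m; "gripper_force": force on a finger pad.
Only numpy, scipy, OpenCV 4.12 (cv2) and the standard library are available. Lean on these libraries where they do the work, as an engineer would, in place of code of your own. Each camera call takes 0.05 s, during which the arm holds its last target. There are 200 camera calls.

### The job

The head of the panel rest is unclamped and flops about on its stud. Lift the yellow angle gauge out of its pocket in the formed tray, stand it squarely on the middle of the head, and rock gauge and head together until the gauge's swinging black pointer settles on the red mark. Finish still holding the gauge there, flat and lightly pressed on the head with the pointer on the mark, so that a colleague can tighten the clamp; do not let go or press hard, and leave the other things on the bench where they are.

Things in the scene. Friction and masses are not known exactly. Their poses are not given: they have to be found in the camera images.
- gauge: Pendulum angle gauge, 0.2 kg. Aluminium base 34 (x) by 80 (y) by 12 mm; on it a yellow upright housing 26 (x) by 62 (y) mm, 12 to 79 mm above the underside, flat sides: grip these across y, about 48 mm up. Dial on its +x face (away from robot), radius 28, centre 46 mm up, up to 5 mm proud. Origin: centre of the flat underside; x out of the dial, y along the base, z up. Starts upright in the tray.
- gauge_pointer (a joint): Swing of the black pointer, rad, about the dial centre; free, settles in about 0.5 s. 0 along the gauge's +z, positive about its +x, that is towards its -y. It comes to rest pointing truly up, so it reads b when the gauge is rolled by -b about its own x (its +y end down by b).
- gauge_bezel (a joint): Place of the red mark, the same angle as for the pointer: set to 0.17 to 0.34 rad on the -y side of the dial's top. The stiff bezel is already set and needs no touching.
- pointer_tip (a point): Tip of the black pointer, 22.5 mm from the dial centre, 16.5 mm in front of the gauge's middle plane; its z axis runs along the pointer, dial centre to tip.
- mark (a point): Inner end of the red mark (a bar 4.6 mm wide, 10.5 mm long) on the black bezel ring, 22.5 mm from the dial centre in the plane of the pointer; its z axis runs radially outwards from the dial centre.
- tray: Fixed clear formed tray 130 (x) by 200 (y) by 24 mm high, top face level. Middle pocket 38 (x) by 84 (y) mm and 20 mm deep (floor 4 mm above the bench) holds the gauge's base with 2 mm play all round. Small steel pieces lie sunk in two side pockets. Origin: centre of its underside, z up.
- tilt_rest: Fixed panel rest: dark flange 100 (x) by 90 (y) by 12 mm, steel stud and fork, clamp lever with a red ball on the +x side, reaching 43 mm out in x, all below the head. The head's pivot pin runs along this body's x axis, 56 mm above its origin, the centre of the underside.
- rest_head: Rocking head: aluminium plate 60 (x) by 140 (y) by 8 mm, black rubber top, blue lip at each y end (4 mm high, 128 mm apart). Hinged about x at its origin on the pivot pin; free to 0.40 rad either side of level, top-heavy, almost no friction (0.002 N m), so it mostly lies tipped to one side; a gauge pressed flat on it turns it along. z square to the plate, y along it.
- head_top (a point): Middle of the plate's top face, 22 mm from the pivot along the head's z; axes as the head's.
- pump_bottle: White pump bottle with blue band, 70 mm across, 137 mm high, standing; origin under its centre. Leave alone.
- marker_pen: Red and white marker pen, 135 mm long along x, 13 mm thick; origin under its middle. Leave alone.
- glass_panel: Black display panel 75 by 150 by 7 mm lying flat; origin under its centre. Leave alone.
- screw_dish: Small steel dish, 72 mm across, 22 mm high; origin under its centre. Leave alone.
- driver: Screwdriver lying to the right, handle to its -x. Leave alone.
- tape_dispenser: Blue tape dispenser 100 by 36 mm, 77 mm high; origin under its centre. Leave alone.
- lens_loupe: Black loupe, 38 mm across, 44 mm high, standing; origin under its centre. Leave alone.

How it is judged:
By the outcome, as a careful person would: the job done as asked, in the order asked, and still so for the second after the job is handed in, while the arm keeps its last pose, push and grip.
It also fails if it takes over 42 s, if anything falls off the work surface, if the arm or the gripper's body presses on something with over 40 N, if the wrist force passes 120 N, or if a joint passes its speed limit or range.

## Working session

There is one attempt and no reset: what is moved stays moved. The work goes in short steps, Python scripts to look and compute and a tool call to move; the robot and the scene stay as the last step left them, time stands still between calls to the robot, and variables do not carry over. Pictures are saved under pics/ and viewed, at most 10 in all, crops included, and the job is handed in when it is done.

Besides the shell and the picture viewer there is one more tool, called after ">>>" as a command line: name --pt "numbers of a row" for each row, then --argument value for the rest. drive_tool: Moves the arm, as the interface text tells. Its arguments: {"type":"object","properties":{"rows":{"type":"array","items":{"type":"array","items":{"type":"number"}}},"grip":{"type":"number"},"newtons":{"type":"number"}},"required":["rows"]}

```bash
mkdir -p pics; ls; cat > h.py <<'E'
import numpy as np,cv2
from rig import get_state,eyes,order,manip
from scipy.spatial.transform import Rotation as Ro
def grab(n,f=None):
    p,d=eyes.get_image(n)
    if f: cv2.imwrite('pics/'+f,p[:,:,::-1])
    return p,d
def world(n,d):
    c=eyes.camera_info(n);v,u=np.mgrid[:480,:640]
    P=np.stack([(u-c['cx'])/c['fx']*d,(v-c['cy'])/c['fy']*d,d],-1)
    return (P-np.array(c['t']))@np.array(c['R'])
def proj(n,X):
    c=eyes.camera_info(n);q=np.array(c['R'])@np.array(X)+c['t'];return q[0]/q[2]*c['fx']+c['cx'],q[1]/q[2]*c['fy']+c['cy']
E
python3 - <<'E'
from h import *
s=get_state();print(s)
for n in('scene','top'):
    p,d=grab(n,n+'1.png');np.savez(n+'1.npz',p=p,d=d);c=eyes.camera_info(n);R=np.array(c['R']);print(n,c['fx'],-R.T@np.array(c['t']),R[2])
E
```

```text
pics
{'clock': 0.0, 'qpos': array([ 1.13400893e+00,  2.76597837e-01,  1.50615470e+00,  2.89376470e-05,
        1.36070230e+00, -1.21011168e-01]), 'qd': array([ 1.78715477e-04,  2.08101843e-06,  8.41062778e-04, -1.07295766e-03,
       -1.17809392e-03, -6.34388111e-04]), 'effort': array([-2.07865764e-03, -4.16768754e+01, -2.45802927e+01, -4.58079194e-04,
        1.10911587e-02,  3.23379830e-06]), 'position': array([0.17835834, 0.5461139 , 0.25242947]), 'ee_rot': array([-2.69927599e-04,  1.57235868e-01,  9.87560638e-01, -8.91215370e-04]), 'contact_force': array([-0.30326363, -0.06221472, -0.40902163]), 'moment': array([ 0.0065667 , -0.01501266,  0.04410521]), 'gripper_force': 0.0, 'width': 0.085586245835268}
scene 495.9553405082454 [ 1.51124713 -0.03511076  0.90709952] [-0.74642358  0.05231162 -0.66341188]
top 555.9049014553176 [0.41877136 0.00141209 1.37585089] [ 1.38044895e-01 -2.04456769e-04 -9.90425951e-01]
```

View pics/scene1.png

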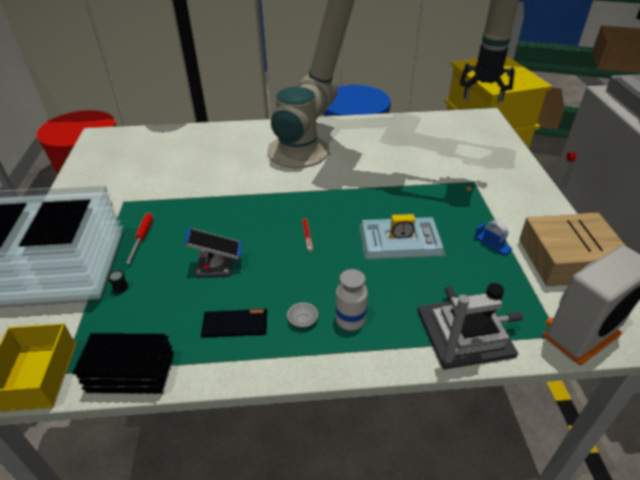

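View pics/top1.png

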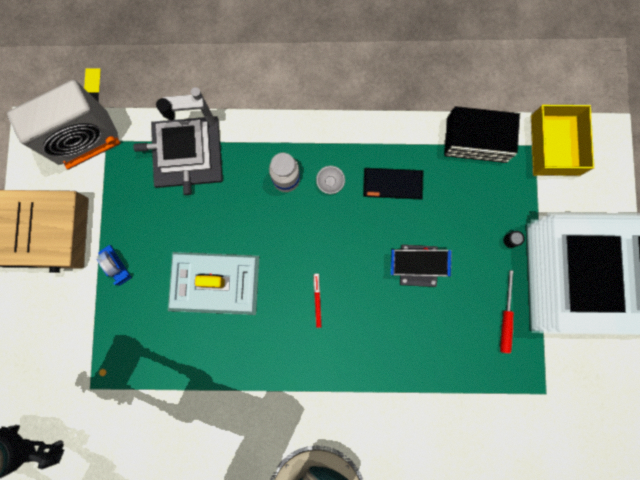

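The top view shows the gauge at about (209,281), the tray centre at (213,283) and the head at (421,262). In the scene view the head's -y end is up, at (188,232), and the gauge dial is at (403,229). Next I'll measure poses and check what `manip` offers, because the moves don't include a tilt.

View pics/g1.png

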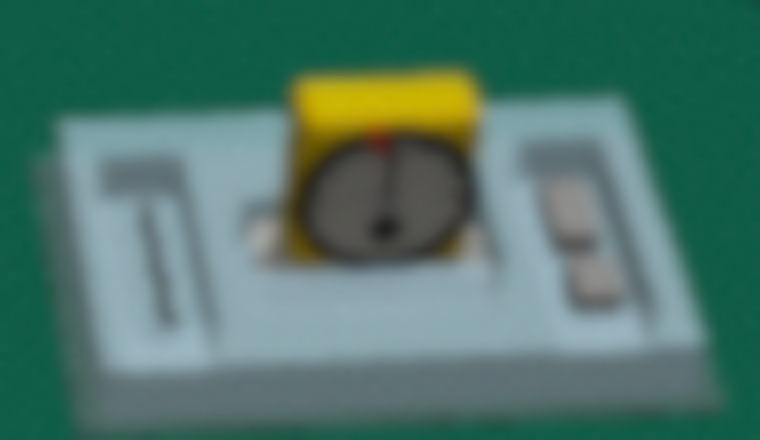

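The crop shows the pointer upright, with its hub near (383,230), and the red mark just left of the top at about (378,142). The moves can't tilt the tool, so I'll test once in open air whether an out-of-reach request tilts it.

>>> drive_tool --pt "0 1.6 0 0" --pt "0 3.2 0 0" --pt "0 4.8 0 0" --pt "0 6.4 0 0" --pt "0 8 0 0" --pt "0 9.6 0 0" --pt "0 11.2 0 0" --pt "0 14 0 0" --grip 85 --newtons 20

```text
clock: 0.77
position: [0.2777, 0.85, 0.2527]
ee_rot: [-0.0, 0.157, 0.988, -0.0]
contact_force: [1.3, 1.4, 1.4]
width: 0.0852
gripper_force: 0.0
```

```bash
python3 - <<'E'
from h import *
z=np.load('top1.npz');p,d=z['p'].astype(int),z['d'];W=world('top',d)
hsv=cv2.cvtColor(z['p'],cv2.COLOR_RGB2HSV);v,u=np.mgrid[:480,:640]
box=lambda a,b,c,e:(u>a)&(u<b)&(v>c)&(v<e)
yel=(hsv[...,0]>20)&(hsv[...,0]<35)&(hsv[...,1]>150)&box(180,240,265,300)&(abs(W[...,2]-.079)<.008)
c=eyes.camera_info('top');R=np.array(c['R']);C=-R.T@np.array(c['t'])
def onz(m,zz):
    P=W[m];D=P-C;return C+D*((zz-C[2])/D[:,2:])
r=cv2.minAreaRect((onz(yel,.083)[:,:2]*1000).astype(np.float32));print('gauge',yel.sum(),r)
m=box(390,455,245,280)&(p.max(-1)<60)&(W[...,2]>.04)&(W[...,2]<.12);q=W[m]
for _ in range(4):
    A=np.c_[q[:,:2],np.ones(len(q))];k=np.linalg.lstsq(A,q[:,2],rcond=None)[0];e=q[:,2]-A@k;q=q[abs(e)<.008]
print('plane',k,len(q),q.mean(0),'tilt',np.arctan(k[:2]));r=cv2.minAreaRect((q[:,:2]*1000).astype(np.float32));print(r)
bl=(hsv[...,0]>105)&(hsv[...,0]<130)&(hsv[...,1]>130)&box(385,460,240,290)
for n,s in(('+y',bl&(u<420)&(abs(W[...,2]-.053)<.012)),('-y',bl&(u>420)&(abs(W[...,2]-.105)<.015))):
    print(n,s.sum(),W[s].mean(0),np.median(W[s],0),u[s].mean(),v[s].mean())
s=get_state();print(s['position'],Ro.from_quat(np.roll(s['ee_rot'],-1)).as_matrix().round(3),s['qpos'])
E
```

```text
gauge 289 ((498.72198486328125, 256.57415771484375), (27.857908248901367, 60.7620964050293), 0.6265745162963867)
plane [-0.01690779 -0.42771663 -0.01544187] 1128 [ 0.54801797 -0.2389429   0.07749221] tilt [-0.01690617 -0.40416941]
((548.09033203125, -237.85995483398438), (113.03620147705078, 51.06783676147461), 87.9185562133789)
+y 63 [ 0.55016229 -0.17630881  0.05407872] [ 0.55037907 -0.17567732  0.05405033] 392.4761904761905 262.2063492063492
-y 91 [ 0.5463309  -0.29796178  0.10514073] [ 0.54680097 -0.29772013  0.10523802] 448.45054945054943 262.2857142857143
[0.27769583 0.85003415 0.25272012] [[-0.951  0.311 -0.   ]
 [ 0.311  0.951 -0.   ]
 [ 0.    -0.    -1.   ]] [ 1.17735220e+00  8.37676831e-01  5.03500226e-01  2.27330320e-06
  1.80091686e+00 -7.76742216e-02]
```

>>> drive_tool --pt "0 2 0 0" --pt "0 4 0 0" --pt "0 6 0 0" --pt "0 6 0 0" --pt "0 6 0 0" --pt "0 0 0 0" --pt "0 -1 0 0" --pt "0 -2 0 0"

```text
clock: 1.43
position: [0.2637, 0.8058, 0.2558]
ee_rot: [0.001, 0.157, 0.988, 0.004]
contact_force: [0.9, 2.2, 1.3]
width: 0.0847
gripper_force: 0.0
```

```bash
python3 - <<'E'
from h import *
s=get_state();print(s['position'],Ro.from_quat(np.roll(s['ee_rot'],-1)).as_matrix().round(3),s['qpos'].round(3))
E
```

```text
[0.263677   0.80579719 0.25576024] [[-0.951  0.311  0.003]
 [ 0.311  0.951  0.007]
 [-0.001  0.008 -1.   ]] [ 1.173  0.724  0.729 -0.     1.681 -0.082]
```

The tool stays vertical, so tilting it that way is out. I'll roll the gauge between the pads instead: grip its upper part at the fingertips, tilted, and let it rock with the head.

>>> drive_tool --pt "-1 -1.1 0 -0.4" --pt "-2 -2.2 0 -0.8" --pt "-3 -3.3 0 -1.2" --pt "-4 -4.4 0 -1.6" --pt "-5 -5.6 0 -2" --pt "-6 -6.8 0 -2.4" --pt "-7 -8 0 -2.8" --pt "-8 -9 0 -3"

```text
clock: 2.1
position: [0.384, 0.5271, 0.2581]
ee_rot: [0.003, -0.0, 1.0, 0.003]
contact_force: [0.0, 0.1, 0.9]
width: 0.0852
gripper_force: 0.0
```

```bash
cat >> h.py <<'E'
def go(x,y,z,yaw=None):
    s=get_state();R=Ro.from_quat(np.roll(s['ee_rot'],-1)).as_matrix();d=R.T@(np.array([x,y,z])-s['position'])/.025
    a=np.degrees(np.arctan2(R[1,1],R[0,1]))
    print('pos',s['position'].round(4),'yaw',round(a-90,2),'F',s['contact_force'].round(1),'units',d.round(2),'turn',None if yaw is None else round(-(yaw+90-a)/6,2),'w',round(s['width'],4),'t',s['clock'])
E
python3 - <<'E'
from h import *
go(.4987,.2566,.16,-.5)
d=np.load('scene1.npz');p=d['p'].astype(float)
R,G,B=p[...,0],p[...,1],p[...,2]
v,u=np.mgrid[:480,:640];bx=(u>385)&(u<425)&(v>212)&(v<245)
red=np.clip(R-1.6*G-10,0,None)*bx*(B<G+30)
w=red*(R>60);print('red px',w.sum(),(w*u).sum()/w.sum(),(w*v).sum()/w.sum())
gx,gy=.4987,.2566
for yaw in(-1.8,0):
  c,s=np.cos(np.radians(yaw)),np.sin(np.radians(yaw))
  f=lambda x,y,z:proj('scene',[gx+c*x-s*y,gy+s*x+c*y,.004+z])
  print('dial',np.round(f(.018,0,.046),2),'corners top',np.round([f(.013,-.031,.079),f(.013,.031,.079),f(-.013,-.031,.079),f(-.013,.031,.079)],1).tolist())
  for b in(.17,.2,.23,.26,.3,.34):print(b,np.round(f(.0165,-.0277*np.sin(b),.046+.0277*np.cos(b)),2))
print(p[212:228,392:412,0].astype(int));print((p[212:228,392:412,0]-p[212:228,392:412,1]).astype(int))
E
```

```text
pos [0.384  0.5271 0.2581] yaw 0.02 F [0.  0.1 0.9] units [ -4.56 -10.84   3.89] turn 0.09 w 0.0852 t 2.1
red px 18.60000000000001 401.95698924731187 222.06451612903223
dial [402.31 231.04] corners top [[391.5, 220.7], [414.9, 219.8], [390.0, 214.6], [413.0, 213.7]]
0.17 [401.47 222.84]
0.2 [401.16 222.89]
0.23 [400.84 222.96]
0.26 [400.53 223.03]
0.3 [400.12 223.14]
0.34 [399.71 223.25]
dial [402.52 231.03] corners top [[391.7, 220.9], [415.0, 219.5], [389.9, 214.8], [412.8, 213.5]]
0.17 [401.67 222.86]
0.2 [401.36 222.93]
0.23 [401.05 223.  ]
0.26 [400.74 223.07]
0.3 [400.33 223.19]
0.34 [399.93 223.31]
[[ 16  16  16  18  17  19  19  20  18  22  24  23  25  23  27  28  31  33
   32  34]
 [ 30  40  44  45  48  48  50  49  53  56  59  59  61  61  66  74  79  82
   82  83]
 [ 78  97 106 108 109 110 110 112 114 117 119 120 119 121 125 132 138 141
  142 141]
 [124 153 164 168 168 168 168 168 171 170 172 172 172 173 175 178 180 182
  182 180]
 [149 179 192 195 195 195 195 196 195 196 196 196 196 197 196 198 198 197
  198 197]
 [153 185 198 201 201 201 201 201 202 202 202 201 202 201 201 
[... 1534 characters left out ...]
  27  27
   29  27]
 [ 13  24  26  27  27  26  26  27  30  40  41  33  24  23  22  23  24  24
   25  26]
 [ 11  21  22  23  23  23  22  22  28  44  49  36  20  15  15  15  16  17
   18  19]
 [ 11  18  19  19  18  17  14  13  22  42  50  37  14   5   4   5   7   9
   11  14]
 [ 12  17  17  15  12   9   6   6  11  27  37  27   9   2   1   1   1   2
    3   7]
 [ 13  16  14  10   6   3   2   1   5  12  18  15   4   1   1   1   1   1
    1   2]
 [ 13  14  10   6   2   0   1   1   2   5   7   6   1   1   0   1   1   1
    1   0]
 [ 12  10   6   1   1   0   0   0   1   1   2   1   0   0   1   0   1   0
    0   1]
 [ 10   8   2   0   1   1   1   0   1   1   1   1   0   0   1   1   1   1
    1   0]]
```

>>> drive_tool --pt "-0.6 -1.4 0 0" --pt "-1.2 -2.8 0.4 0" --pt "-1.8 -4.2 0.8 0" --pt "-2.4 -5.6 1.2 0" --pt "-3 -7 1.6 0" --pt "-3.6 -8.4 2 0" --pt "-4.2 -9.8 2.4 0" --pt "-4.56 -10.84 2.6 0.1"

```text
clock: 2.77
position: [0.4991, 0.2552, 0.1912]
ee_rot: [0.004, 0.007, 1.0, 0.001]
contact_force: [0.8, 0.8, -0.1]
width: 0.0852
gripper_force: 0.0
```

```bash
python3 - <<'E'
from h import *
go(.4987,.2566,.055,-.5)
E
```

```text
pos [0.4991 0.2552 0.1912] yaw -0.77 F [ 0.8  0.8 -0.1] units [0.06 0.05 5.45] turn -0.04 w 0.0852 t 2.7667
```

>>> drive_tool --pt "0 0.05 1 0" --pt "0 0.05 2 0" --pt "0 0.05 3 0" --pt "0 0.05 4 0" --pt "0 0.05 4.8 0" --pt "0 0.05 5.4 0" --pt "0 0.05 5.4 0" --pt "0 0.05 5.4 0"

```text
clock: 3.43
position: [0.4984, 0.2594, 0.0555]
ee_rot: [0.002, 0.006, 1.0, 0.001]
contact_force: [-0.1, 0.2, 1.1]
width: 0.0851
gripper_force: 0.0
```

>>> drive_tool --pt "0 0 0 0" --pt "0 0 0 0" --pt "0 0 0 0" --pt "0 0 0 0" --pt "0 0 0 0" --pt "0 0 0 0" --pt "0 0 0 0" --pt "0 0 0 0" --grip 50 --newtons 30

```text
clock: 4.1
position: [0.4986, 0.2596, 0.0557]
ee_rot: [0.002, 0.006, 1.0, 0.001]
contact_force: [-0.5, -0.9, 8.6]
width: 0.062
gripper_force: 33.7
```

>>> drive_tool --pt "0 0 -0.5 0" --pt "0 0 -1.3 0" --pt "0 0 -2.3 0" --pt "0 0 -3.4 0" --pt "0 0 -4.6 0" --pt "0 -0.8 -5.6 0" --pt "0 -2 -6 0" --pt "0 -3.4 -6 0"

```text
clock: 4.77
position: [0.4978, 0.1746, 0.2073]
ee_rot: [0.004, 0.005, 1.0, 0.001]
contact_force: [0.4, -0.4, -2.6]
width: 0.0617
gripper_force: 33.7
```

>>> drive_tool --pt "-0.2 -1.5 0 0" --pt "-0.4 -3 0 0" --pt "-0.6 -4.5 0 0" --pt "-0.8 -6 0 0" --pt "-1 -7.5 0 0" --pt "-1.3 -9 0 0" --pt "-1.6 -10.5 0 0" --pt "-1.8 -12 0 0.2"

```text
clock: 5.43
position: [0.5374, -0.1286, 0.2039]
ee_rot: [0.001, 0.017, 1.0, -0.0]
contact_force: [0.2, -0.0, -2.3]
width: 0.0617
gripper_force: 33.6
```

```bash
python3 - <<'E'
from h import *
go(.548,-.247,.2,-2)
E
```

```text
pos [ 0.5374 -0.1286  0.2039] yaw -1.92 F [ 0.2 -0.  -2.3] units [-0.58 -4.72  0.16] turn 0.01 w 0.0617 t 5.4333
```

>>> drive_tool --pt "-0.1 -1 0 0" --pt "-0.2 -2 0 0" --pt "-0.3 -3 0 0" --pt "-0.4 -4 0 0" --pt "-0.5 -4.5 0 0" --pt "-0.58 -4.72 0 0" --pt "-0.58 -4.72 0.1 0" --pt "-0.58 -4.72 0.1 0"

```text
clock: 6.1
position: [0.5474, -0.2439, 0.2001]
ee_rot: [-0.001, 0.016, 1.0, 0.001]
contact_force: [-0.2, 1.1, -1.7]
width: 0.0615
gripper_force: 33.6
```

```bash
cat > look.py <<'E'
from h import *
import sys
def avg(n,k):
    P=[grab(n) for _ in range(k)];return np.mean([a for a,_ in P],0),np.median([b for _,b in P],0)
f=sys.argv[1];a,d=avg('scene',4);np.save(f,a)
s=get_state();u,v=proj('scene',s['position']);u,v=int(u),int(v);print('tcp px',u,v)
cv2.imwrite('pics/%s.png'%f,cv2.resize(a[v-30:v+45,u-50:u+50,::-1].astype(np.uint8),None,fx=8,fy=8,interpolation=cv2.INTER_CUBIC))
E
python3 look.py a; python3 - <<'E'
from h import *
go(.548,-.247,.1297,-2)
E
```

```text
tcp px 203 203
pos [ 0.5477 -0.2437  0.2007] yaw -1.81 F [-0.3 -0.2 -2.2] units [-0.02 -0.13  2.84] turn 0.03 w 0.0617 t 6.3
```

View pics/a.png

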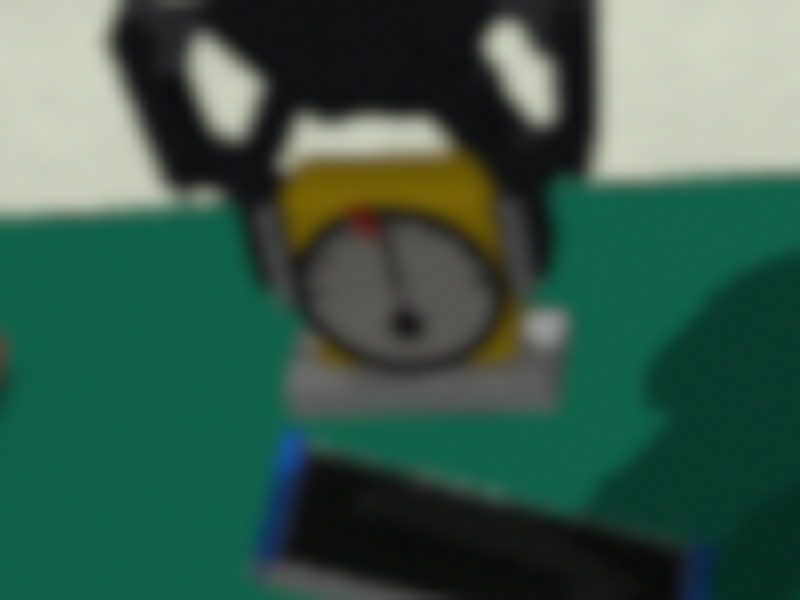

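The gauge hangs level. The pointer runs from (405,325) to about (385,222) in the crop, and the red mark is left of it at (365,222). I'll fit its angle.

```bash
cat > fit.py <<'E'
from h import *
from scipy.optimize import least_squares
import sys
# args: file gx gy gz(underside) yaw_deg roll b(+y down) -> red centroid, pointer line, implied angles
f=sys.argv[1];gx,gy,gz,yaw,b=map(float,sys.argv[2:7])
a=np.load(f+'.npy');M=(Ro.from_euler('z',yaw,degrees=True)*Ro.from_euler('x',-b)).as_matrix()
P=lambda X:np.array(proj('scene',np.array([gx,gy,gz])+M@np.array(X)))
c=P([.0165,0,.046]);print('dial centre pred',c.round(2))
u0,v0=int(round(c[0])),int(round(c[1]));v,u=np.mgrid[v0-15:v0+16,u0-15:u0+16];A=a[v0-15:v0+16,u0-15:u0+16]
w=A[...,0]-1.25*A[...,1]-6;w=np.clip(w,0,None)*(A[...,2]>.5*A[...,1])*(v<v0+2);r=np.array([(w*u).sum(),(w*v).sum()])/w.sum();print('red',r.round(2),w.sum())
# black ring / grey face: centroid of grey low-saturation disc
g=((A.max(-1)-A.min(-1))<25)&(np.hypot((u-c[0]),(v-c[1])/.8)<10.5)
# pointer: dark ridge for each row
L=A.mean(-1)
for row in range(v0-7,v0+3):
    i=row-v0+15;s=slice(15-5,15+6);x=u[i,s];y=np.percentile(L[i,s],75)-L[i,s];y=np.clip(y-.35*y.max(),0,None);x_=(x*y).sum()/y.sum()
    t=[P([.0165,-k*np.sin(b),.046+k*np.cos(b)]) for k in np.linspace(-.03,.03,61)];t=np.array(t);px=np.interp(-row,-t[:,1],t[:,0]);print(row,'ptr u',x_.round(2),'pred',px.round(2),y.max().round(1),end=' | ')
print()
for q in np.arange(0,.42,.06):print(q.round(2),P([.0165,-.0277*np.sin(q),.046+.0277*np.cos(q)]).round(2),end=' ; ')
E
python3 fit.py a .5477 -.2437 .149 -1.85 0; python3 - <<'E'
import numpy as np
a=np.load('a.npy').astype(int);print((a[196:206,193:212,0]-a[196:206,193:212,1]));print(a[196:218,193:214].mean(-1).astype(int))
E
```

```text
dial centre pred [202.69 209.72]
red [198.09 200.56] 199.1875
203 ptr u 200.76 pred 201.27 13.2 | 204 ptr u 201.04 pred 201.48 15.0 | 205 ptr u 201.29 pred 201.69 13.0 | 206 ptr u 201.68 pred 201.91 13.2 | 207 ptr u 201.89 pred 202.12 14.2 | 208 ptr u 202.06 pred 202.33 12.3 | 209 ptr u 202.45 pred 202.54 9.4 | 210 ptr u 202.91 pred 202.75 11.3 | 211 ptr u 203.1 pred 202.97 19.1 | 212 ptr u 203.29 pred 203.18 30.5 | 
0.0 [200.68 200.24] ; 0.06 [199.97 200.28] ; 0.12 [199.26 200.36] ; 0.18 [198.57 200.47] ; 0.24 [197.89 200.62] ; 0.3 [197.23 200.8 ] ; 0.36 [196.59 201.01] ; [[19 19 20 20 20 20 19 19 19 20 19 19 19 19 19 20 19 19 19]
 [19 19 21 24 25 24 20 19 18 19 19 19 20 20 20 20 20 20 20]
 [20 20 23 29 36 32 23 16 15 14 15 16 16 17 18 19 20 20 20]
 [18 18 20 31 45 44 29 14  8  8  8 10 12 13 14 16 18 19 19]
 [15 13 13 26 45 52 40 18  5  2  3  3  4  6  9 12 15 16 17]
 [ 9  6  6 15 32 45 42 22  6  1  0  1  1  1  3  5  8 12 16]
 [ 4  1  2  8 19 28 29 17  6  1  0  1  0  0  1  1  2  5 10]
 [ 1  1  0  2  7 11 12  8  3  2  1  1  1  1  1  0  1  2  5]
 [ 0  1  0  1  1  2  3  2  1  1  1  1  1
[... 833 characters left out ...]
68 63 72 81 84 85 85 85 85 83 77 65 49]
 [75 81 84 85 85 85 85 81 72 66 71 79 84 85 85 85 85 84 79 68 55]
 [71 80 84 85 85 86 86 84 78 71 72 78 83 85 86 85 85 85 82 76 67]
 [74 81 84 86 86 87 87 85 80 72 68 74 81 85 85 86 86 85 85 83 75]
 [76 83 85 86 87 87 87 86 77 64 56 62 74 81 84 85 85 85 86 84 74]
 [68 80 85 87 88 88 88 84 71 51 37 44 60 74 83 85 86 85 85 82 70]
 [56 70 81 85 87 88 87 82 66 43 26 30 49 70 82 85 85 84 83 76 62]
 [50 57 71 80 84 87 87 82 69 52 38 38 53 71 82 85 85 83 77 66 51]
 [57 47 54 66 74 81 84 83 78 69 60 60 66 77 83 83 81 75 65 52 44]
 [67 52 46 49 56 66 73 77 78 75 73 72 74 77 78 75 68 59 50 45 49]
 [75 64 55 47 46 49 54 60 64 66 67 67 67 65 62 57 51 45 47 53 60]]
```

>>> drive_tool --pt "-0.02 -0.13 0.5 0" --pt "-0.02 -0.13 1 0" --pt "-0.02 -0.13 1.5 0" --pt "-0.02 -0.13 1.9 0" --pt "-0.02 -0.13 2.2 0" --pt "-0.02 -0.13 2.5 0" --pt "-0.02 -0.13 2.7 0" --pt "-0.02 -0.13 2.75 0"

```text
clock: 6.97
position: [0.5478, -0.248, 0.131]
ee_rot: [-0.001, 0.016, 1.0, 0.0]
contact_force: [0.2, -0.3, -2.1]
width: 0.0618
gripper_force: 33.6
```

>>> drive_tool --pt "0 0 0.05 0" --pt "0 0 0.1 0" --pt "0 0 0.1 0" --pt "0 0 0.1 0" --pt "0 0 0.1 0" --pt "0 0 0.1 0" --pt "0 0 0.1 0" --pt "0 0 0.1 0"

```text
clock: 7.63
position: [0.5484, -0.2485, 0.1298]
ee_rot: [0.0, 0.017, 1.0, -0.0]
contact_force: [0.2, 0.4, 1.3]
width: 0.062
gripper_force: 33.7
```

```bash
cat > look2.py <<'E'
from h import *
import sys
p,d=grab('top',sys.argv[1]+'t.png');W=world('top',d);q0=get_state();go(.548,-.247,.1297,-2)
np.savez(sys.argv[1]+'t.npz',p=p,d=d)
hsv=cv2.cvtColor(p,cv2.COLOR_RGB2HSV);v,u=np.mgrid[:480,:640]
bl=(hsv[...,0]>105)&(hsv[...,0]<130)&(hsv[...,1]>130)&(u>385)&(u<460)&(v>240)&(v<290)&(W[...,2]<.12)&(W[...,2]>.04)
for n,s in(('+y',bl&(u<420)),('-y',bl&(u>420))): print('lip',n,s.sum(),np.median(W[s],0).round(4) if s.any() else '')
E
python3 look2.py b
```

```text
pos [ 0.5484 -0.2486  0.1298] yaw -1.9 F [-0.3  0.4  2.2] units [0.02 0.06 0.  ] turn 0.02 w 0.0618 t 7.6833
lip +y 92 [ 0.5525 -0.1806  0.0807]
lip -y 20 [ 0.5236 -0.3112  0.0819]
```

The head is level with the gauge seated on it: the lips read 81 and 82 mm, and I'm pressing with about 4 N. Next I'll loosen the grip slightly, slide up to the housing top and lean it towards +y.

>>> drive_tool --pt "0 0 0 0" --pt "0 0 0 0" --pt "0 0 0 0" --pt "0 0 -0.2 0" --pt "0 0 -0.45 0" --pt "0 0 -0.7 0" --pt "0 0 -0.95 0" --pt "0 0 -1.1 0" --grip 66 --newtons 20

```text
clock: 8.35
position: [0.5487, -0.2487, 0.1583]
ee_rot: [0.001, 0.017, 1.0, -0.0]
contact_force: [1.9, -0.6, -0.2]
width: 0.066
gripper_force: 0.0
```

```bash
python3 look2.py c; python3 look.py cs
```

```text
pos [ 0.5489 -0.2488  0.1588] yaw -1.89 F [ 0.3 -0.2  0.9] units [0.04 0.07 1.16] turn 0.02 w 0.0663 t 8.4
lip +y 96 [ 0.5504 -0.1807  0.0822]
lip -y 21 [ 0.5239 -0.3117  0.0788]
tcp px 204 218
```

View pics/cs.png

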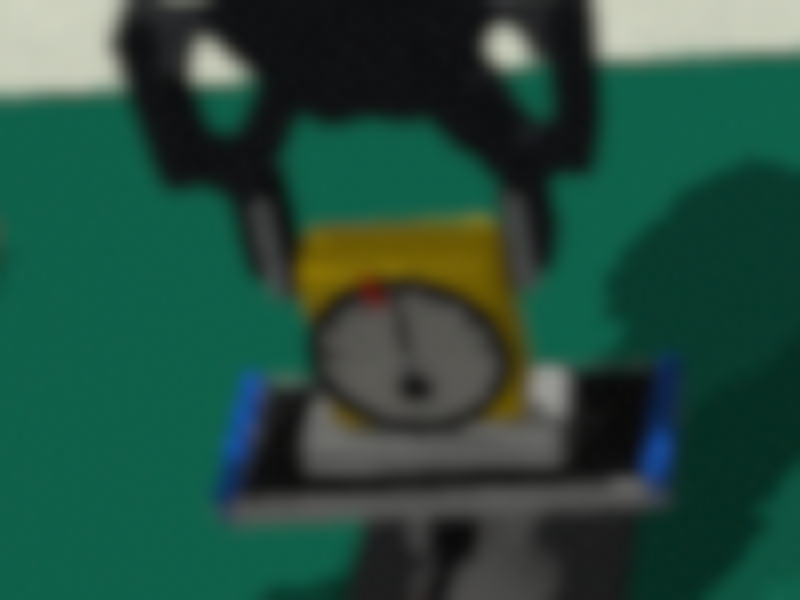

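The gauge is flat on the head, leaning slightly to -y between the fingertips; the mark is at (373,292) and the pointer tip at (395,295). Now I'll push it over to the +y side.

>>> drive_tool --pt "0 0.1 0 0" --pt "0 0.2 0 0" --pt "0 0.3 0 0" --pt "0 0.4 0 0" --pt "0 0.5 0 0" --pt "0 0.6 0 0" --pt "0 0.7 0 0" --pt "0 0.7 0 0" --grip 67.5

```text
clock: 9.27
position: [0.5487, -0.2302, 0.1568]
ee_rot: [-0.0, 0.016, 1.0, 0.0]
contact_force: [0.3, 0.2, -0.7]
width: 0.0674
gripper_force: 0.2
```

>>> drive_tool --pt "0 0 0 0" --pt "0 0 0 0" --pt "0 0 0 0" --pt "0 0 0 0" --pt "0 0 0 0" --pt "0 0 0 0" --pt "0 0 0 0" --pt "0 0 0 0"

```text
clock: 9.93
position: [0.5487, -0.231, 0.1568]
ee_rot: [0.0, 0.017, 1.0, 0.0]
contact_force: [0.2, 0.9, -0.4]
width: 0.0675
gripper_force: 0.2
```

```bash
python3 look2.py d; python3 look.py ds; B=.19; python3 fit.py ds .5478 -.2428 .0776 -1.9 .19
```

```text
pos [ 0.5487 -0.2309  0.1568] yaw -1.9 F [-0.4  0.4  0.1] units [ 0.01 -0.64  1.09] turn 0.02 w 0.0675 t 9.9833
lip +y 63 [ 0.5496 -0.1763  0.0672]
lip -y 26 [ 0.5281 -0.3049  0.0956]
tcp px 211 217
dial centre pred [211.57 232.95]
red [209.27 224.3 ] 135.8125
226 ptr u 214.55 pred 210.14 15.9 | 227 ptr u 211.08 pred 210.35 12.9 | 228 ptr u 210.07 pred 210.55 13.2 | 229 ptr u 210.26 pred 210.76 12.7 | 230 ptr u 210.62 pred 210.96 12.9 | 231 ptr u 210.91 pred 211.17 12.5 | 232 ptr u 211.24 pred 211.37 8.8 | 233 ptr u 211.52 pred 211.58 8.1 | 234 ptr u 211.62 pred 211.78 15.0 | 235 ptr u 211.67 pred 211.99 27.1 | 
0.0 [211.98 224.29] ; 0.06 [211.29 224.23] ; 0.12 [210.59 224.2 ] ; 0.18 [209.89 224.21] ; 0.24 [209.2  224.24] ; 0.3 [208.52 224.31] ; 0.36 [207.85 224.41] ;
```

View pics/ds.png

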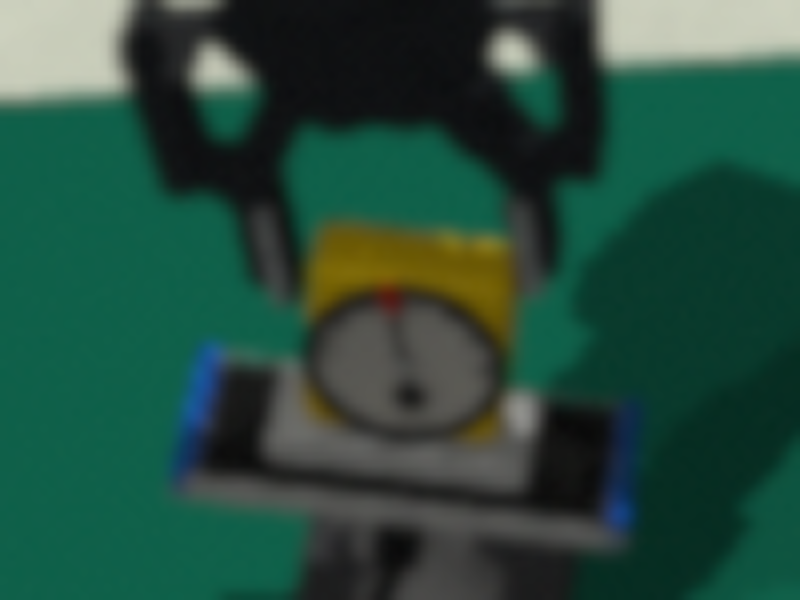

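It's flat on the head and tilted about 0.2 rad, with the pointer running up to the red mark at (388,300). I'll rectify the dial to get the remaining error exactly.

```bash
cat > rect.py <<'E'
from h import *
from scipy.optimize import minimize
from scipy.ndimage import map_coordinates as mc
import sys
f=sys.argv[1];gx,gy,gz,yaw,b=map(float,sys.argv[2:7]);a=np.load(f+'.npy')
M=(Ro.from_euler('z',yaw,degrees=True)*Ro.from_euler('x',-b)).as_matrix();c=eyes.camera_info('scene')
def S(y,z,ch):  # sample at dial plane coords (m from dial centre)
    X=np.array([gx,gy,gz])+np.stack([np.full_like(y,.0165),y,.046+z],-1)@M.T
    q=X@np.array(c['R']).T+c['t'];uv=[q[...,1]/q[...,2]*c['fy']+c['cy'],q[...,0]/q[...,2]*c['fx']+c['cx']]
    return mc(ch,uv,order=3)
L=a.mean(-1);red=a[...,0]-a[...,1]
t=np.linspace(0,2*np.pi,180,endpoint=False);t=t[np.abs(np.angle(np.exp(1j*(t-.2))))>.5]
t=t[np.abs(np.angle(np.exp(1j*(t-np.pi))))>.4]
ring=lambda p:S(p[0]-p[2]*np.sin(t),p[1]+p[2]*np.cos(t),L).mean()
r=min((minimize(ring,[i,j,.027],method='Nelder-Mead',options=dict(xatol=1e-5,initial_simplex=np.array([[i,j,.027],[i+.002,j,.027],[i,j+.002,.027],[i,j,.028]]))) for i in(-.001,.001) for j in(-.002,.002)),key=lambda r:r.fun)
y0,z0,R0=r.x;print(f,'ring centre mm',(r.x*1000).round(2),r.fun.round(1))
A=np.linspace(-.5,.8,261);rr=np.linspace(.008,.019,23);g,k=np.meshgrid(A,rr)
D=S(y0-k*np.sin(g),z0+k*np.cos(g),L).mean(0);w=np.clip(np.median(D)-D,0,None);w[w<.4*w.max()]=0;print('pointer through centre',(w*A).sum()/w.sum())
pts=[]  # free line
for k in rr:
    D=S(y0-k*np.sin(A),z0+k*np.cos(A),L);w=np.clip(np.median(D)-D,0,None);w[w<.4*w.max()]=0;q=(w*A).sum()/w.sum();pts.append([-k*np.sin(q)*1000,k*np.cos(q)*1000])
pts=np.array(pts);m=np.polyfit(pts[:,1],pts[:,0],1);print('free line slope',-m[0],'offset',m[1],'at tip',-np.polyval(m,22.5)/22.5)
g,k=np.meshgrid(np.linspace(-.5,.9,281),np.linspace(.021,.034,27));D=S(y0-k*np.sin(g),z0+k*np.cos(g),red)
D=D-np.median(D,1)[:,None];D=np.clip(D-.35*D.max(),0,None);print('mark',(D*g).sum()/D.sum(),'r',(D*k).sum()/D.sum())
E
python3 rect.py a .5477 -.2437 .149 -1.85 0
python3 rect.py cs .5480 -.2480 .0782 -1.9 -.026
for b in .19 .22; do python3 rect.py ds .5478 -.2428 .0776 -1.9 $b; done
```

```text
a ring centre mm [ 0.09  2.19 28.9 ] 42.6
pointer through centre 0.0763458870408165
free line slope 0.060498400522755055 offset -0.21506774047106428 at tip 0.07005696676591347
mark 0.23975558291634502 r 0.02614853870723766
cs ring centre mm [-0.75  2.2  28.79] 43.9
pointer through centre 0.020220678639743583
free line slope -0.009642854700300248 offset -0.3935774168682703 at tip 0.007849474938289544
mark 0.24607774714535172 r 0.026447055614010253
ds ring centre mm [-0.95  2.04 28.68] 45.4
pointer through centre 0.22530664883079676
free line slope 0.17139321911601743 offset -0.7656920999406358 at tip 0.205423979113379
mark 0.21508248146881798 r 0.02649760999783639
ds ring centre mm [-2.39  1.98 28.67] 45.3
pointer through centre 0.2552036040042395
free line slope 0.20274917025651332 offset -0.7640208130819304 at tip 0.23670565083793244
mark 0.24495996714120147 r 0.02650476229122258
```

Pointer and mark already agree to about 0.01 to 0.02 rad. I'll close softly on it, shifting half the finger gap so the angle stays.

>>> drive_tool --pt "0 0.02 0 0" --pt "0 0.04 0 0" --pt "0 0.04 0 0" --pt "0 0.04 0 0" --pt "0 0.04 0 0" --pt "0 0.04 0 0" --pt "0 0.04 0 0" --pt "0 0.04 0 0" --grip 65.5 --newtons 20

```text
clock: 10.85
position: [0.5487, -0.2299, 0.1568]
ee_rot: [-0.0, 0.017, 1.0, 0.0]
contact_force: [-0.0, 0.7, -0.2]
width: 0.0655
gripper_force: 0.1
```

```bash
python3 look2.py e; python3 look.py es;for b in .22; do python3 rect.py es .5478 -.2422 .0776 -1.9 $b; done
```

```text
pos [ 0.5487 -0.2299  0.1568] yaw -1.89 F [0.5 0.7 0.3] units [ 0.01 -0.69  1.09] turn 0.02 w 0.0653 t 10.9
lip +y 66 [ 0.548  -0.177   0.0674]
lip -y 25 [ 0.5291 -0.3047  0.0951]
tcp px 211 217
es ring centre mm [-3.    1.85 28.66] 45.4
pointer through centre 0.2564243947214079
free line slope 0.20669071919099288 offset -0.7132322458564391 at tip 0.2383899301179457
mark 0.24464357297807265 r 0.026501986213723835
```

>>> drive_tool --pt "0 0.01 0 0" --pt "0 0.01 0 0" --pt "0 0.01 0 0" --pt "0 0.01 0 0" --pt "0 0.01 0 0" --pt "0 0.01 0 0" --pt "0 0.01 0 0" --pt "0 0.01 0 0" --grip 64.5

```text
clock: 11.77
position: [0.5488, -0.2297, 0.1569]
ee_rot: [0.0, 0.017, 1.0, -0.0]
contact_force: [-1.3, 0.1, 0.7]
width: 0.0645
gripper_force: 4.2
```

```bash
python3 look2.py f; python3 look.py fs;for b in .22; do python3 rect.py fs .5478 -.2422 .0776 -1.9 $b; done
```

```text
pos [ 0.5488 -0.2297  0.1569] yaw -1.89 F [-0.6 -0.4  0.6] units [ 0.01 -0.69  1.09] turn 0.02 w 0.0646 t 11.8167
lip +y 62 [ 0.549  -0.177   0.0676]
lip -y 29 [ 0.5297 -0.3054  0.0949]
tcp px 211 217
fs ring centre mm [-2.94  1.81 28.64] 45.4
pointer through centre 0.2566824035299284
free line slope 0.20752638177339164 offset -0.7083611502870272 at tip 0.23900909956392621
mark 0.24599039841322887 r 0.02647611498952915
```

>>> drive_tool --pt "0 0 0 0" --pt "0 0 0 0" --pt "0 0 0 0" --pt "0 0 0 0" --pt "0 0 0.02 0" --pt "0 0 0.04 0" --pt "0 0 0.04 0" --pt "0 0 0.04 0" --grip 63.5

```text
clock: 12.68
position: [0.5489, -0.2297, 0.1571]
ee_rot: [0.0, 0.017, 1.0, -0.0]
contact_force: [-1.9, 0.9, 8.1]
width: 0.0636
gripper_force: 17.1
```

```bash
python3 look2.py g; python3 look.py gs;for b in .22; do python3 rect.py gs .5478 -.2422 .0776 -1.9 $b; done
```

```text
pos [ 0.5489 -0.2297  0.157 ] yaw -1.89 F [-2.1  0.5  8.4] units [ 0.01 -0.69  1.09] turn 0.02 w 0.0637 t 12.7333
lip +y 65 [ 0.5491 -0.1766  0.0678]
lip -y 27 [ 0.5295 -0.3051  0.0947]
tcp px 211 217
gs ring centre mm [-2.94  1.7  28.61] 45.1
pointer through centre 0.25788129378860236
free line slope 0.2249736661588791 offset -0.5120723635168558 at tip 0.24773243787073934
mark 0.24397759510085765 r 0.02655818774297596
```

View pics/gs.png

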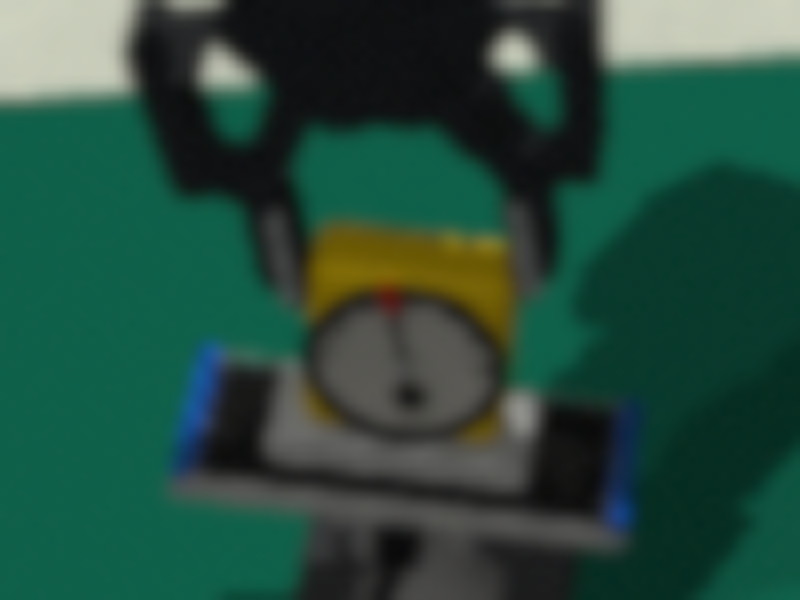

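The gauge is held flat on the head at 17 N grip and about 8 N press, with the pointer ending on the red mark at (388,300). I'll hold once more to check it's steady, then hand in.

>>> drive_tool --pt "0 0 0 0" --pt "0 0 0 0" --pt "0 0 0 0" --pt "0 0 0 0" --pt "0 0 0 0" --pt "0 0 0 0" --pt "0 0 0 0" --pt "0 0 0 0"

```text
clock: 13.6
position: [0.5489, -0.2297, 0.1571]
ee_rot: [0.001, 0.017, 1.0, -0.0]
contact_force: [-2.9, 0.1, 7.5]
width: 0.0639
gripper_force: 17.1
```

```bash
python3 look2.py i; python3 look.py is; python3 rect.py is .5478 -.2422 .0776 -1.9 .22
```

```text
pos [ 0.5489 -0.2297  0.1571] yaw -1.9 F [-2.4  0.6  7.9] units [ 0.01 -0.69  1.1 ] turn 0.02 w 0.0637 t 13.65
lip +y 64 [ 0.5492 -0.1774  0.0672]
lip -y 25 [ 0.5294 -0.3037  0.0956]
tcp px 211 217
is ring centre mm [-2.94  1.71 28.61] 45.2
pointer through centre 0.26022640647445666
free line slope 0.2212804989177099 offset -0.5969021015221455 at tip 0.24780948120758303
mark 0.24339972060526546 r 0.026552267782732453
```

Steady, and the pointer is on the mark.

```bash
python3 -c "
from rig import order;print(order.sign_off())"
```

```text
the job is handed in; nothing more can be done
None
```

I handed the job in at about 13.7 s with the gauge held flat on the middle of the head (about 2 mm off centre), gripped at about 17 N and pressed at about 8 N, with the pointer on the red mark to within about 0.015 rad. The tool can't tilt, so the gauge is held leaning between the fingertips near the housing top rather than at 48 mm, and I wasn't told the verdict.

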